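Close the bench gauge and set its drag screw

ROBOT

A 6-joint arm with a two-finger parallel gripper is mounted at the origin on the work surface. World frame = base frame: x ahead of the robot, y to its left, z up, the work surface at z = 0. Lengths are in mm, angles in degrees, forces in N, time in s.
With the tool pointing down it reaches from about 300 to 850 mm from the base axis. Payload 4.2 kg.
Tool frame: the origin (TCP) lies between the finger pads, 19 mm behind the fingertips; this is the grasp point; z points along the fingers, y is the line along which they close (so a half turn about z gives the same grasp; the last joint's range is limited). The gripper opens to 91 mm and grips with 3 to 60 N. Pads are 32 mm wide; open, the fingers measure 118 mm over their backs; the gripper's body (76 mm by 178 mm) begins 60 mm behind the grasp point.
Start: joints at [69.786, 18.312, 89.639, -0, 72.044, -1.146], TCP at [187.849, 543.465, 232.776] pointing down, gripper open.
Joint ranges: [-177.97, 177.97], [-48.28, 115.42], [12.27, 149.76], [-77.06, 257.06], [2.81, 150.46], [-146.56, 146.56]. Speed limits (degrees/s): [147.25, 147.25, 180, 180, 180, 180].

INTERFACE

Orientations are given as [roll, pitch, yaw] about the fixed x, y, z axes, in that order (R = Rz(yaw) Ry(pitch) Rx(roll)).
In Python, from workcell import state, grab_frame, camera_model, job_done gives the robot as it stands.
- The arm moves only by the shell command python3 -m pendant 'ROWS' [OPENING] [FORCE]. ROWS is rows parted by semicolons, their numbers by spaces, 1 to 8 of them, each of 6 numbers: dx, dy, dz in mm, then a rotation vector rx, ry, rz in degrees; each row shifts and turns the commanded pose from where the row before left it, along the tool's axes as they then stand; what a row does not reach is not made up. A row lasts 1/10 s, in which the tool goes at most 50 mm and 8.59 degrees, less where a joint would pass 70% of its speed; a pose out of reach is approached as far as the arm can. OPENING is the finger opening in mm, set as the command begins (- or left out keeps the last). The fingers move at their own pace and stop on an object; FORCE is the grip in N (left out, the last holds). Time passes only in rows, so rows that do not move let the fingers close. It prints the time, the measured TCP pose, the force, the opening and the grip force at its end.
- state(): the state, without advancing time (a new reading comes with each control period).
- grab_frame(name): name is "scene" or "top" or "wrist"; returns the picture (400x640x3 uint8, blue, green, red); there is no depth.
- camera_model(name): a dict with "fx", "fy", "cx", "cy" (pixels), "T" (4x4, takes a point from camera to world coordinates). Camera axes: x right, y up, looking along -z (the intrinsics and any distortion apply to the point x, -y, -z); pixel columns grow to the right and rows downward; lengths in mm; the calibration is good to about 2 mm. A picture is of the moment at which its call begins: read the wrist's pose just before it. camera_model takes no time and is no camera call; for the wrist camera it gives the pose at the moment of the call.
- job_done(): hands the job in; it is judged then, once.
The state is a dict: "time_s": time; "qpos": joint angles; "qvel": joint speeds; "effort": joint torques, N m; "ee_pos": TCP position; "ee_rot": TCP orientation; "force": force on the tool from outside, world axes, zero at the start; "torque": the same for the moment, N m; "gripper_width": finger opening in mm; "gripper_force": force on a finger pad.
Only numpy, scipy, OpenCV 4.12 (cv2) and the standard library are available. Lean on these libraries where they do the work, as an engineer would, in place of code of your own. Each camera call takes 0.05 s, during which the arm holds its last target. There are 200 camera calls.

TASK

On the bench gauge, gently slide the sliding jaw shut until it bears on the upright steel bush and holds it against the fixed jaw. Then turn the thumbscrew on the guide block clockwise until it seats, back it off a quarter turn, and finish while still gripping the thumbscrew at that setting, so that I can do up the lock nut. Leave the jaw shut on the bush, and do not disturb the other things on the bench.

Things in the scene. Friction and masses are not known exactly. Their poses are not given: they have to be found in the camera images.
- gauge: Bench gauge bolted to the bench: dark iron bed 130 (x) x 290 (y) x 12 mm. Origin at bench height; y runs along the gauge from guide block to fixed jaw, z up. Bed spans y -160 to +130. Guide block 50 x 44 mm centred at x 0, y -110, top at z 52; the sliding jaw's 14 mm rod passes through it at z 32 and sticks out behind, to y -211 at most. Nothing on it stands above z 92.
- fixed_face (a point): Fixed jaw of the gauge, a steel block 50 (x) x 26 (y) x 42 mm high, on the bed. This point is the bottom middle of its measuring face, at gauge y +90; the face looks to gauge -y. Top 54 mm above the bench.
- jaw: Sliding jaw: steel block 44 (x) x 24 (y) mm, top 56 mm above the bench, and on its middle an upright grip tab 32 (x) x 14 (y) mm, from 56 to 89 mm above the bench. Origin at bench height under the middle of block and tab, axes as the gauge's; its measuring face is at own y +12. Grip the tab across its 14 mm (along y), TCP about 79 mm above the bench, or push it.
- jaw_slide (a joint): Travel of the sliding jaw towards the fixed jaw, along gauge +y, in m: 0 = fully open with a 64 mm gap between faces; gap = 64 mm - value; range 0 to 0.060. With the bush gripped it reads about 0.034. About 3 N of sliding friction; it stays where it is left.
- bush: Plain turned steel bush, a cylinder 30 mm in diameter, 40 mm high, about 0.2 kg, loose, standing upright on the gauge's bed between the jaws. Origin at the centre of its underside.
- thumbscrew: Steel thumbscrew upright in the guide block's top: a collar 24 mm in diameter, 8 mm high, and on it one flat wing 38 (own x) x 9 (own y) mm, from 59 to 89 mm above the bench. Origin on its axis at the block's top, 52 mm above the bench; x along the wing, z up. It turns about z, staying at one height. Grip the wing across its 9 mm, TCP about 81 mm above the bench.
- screw_turn (a joint): Turn of the thumbscrew in rad, growing clockwise seen from above (the wing's yaw falls as it grows): 0 = seated against a hard stop, negative = backed off; a quarter turn back from the seat is -1.571. Range -4.0 to 0; the wing lies along gauge x at 0. Friction about 0.06 N m; it stays where it is left.
- locknut: Bystander: dark steel ring nut 26 mm in diameter, 9 mm high, lying loose on the bed plate. Origin at the centre of its underside.
- spare_bush: Bystander: thinner steel bush, 22 mm in diameter, 30 mm high, standing on the bench beyond the gauge. Origin at the centre of its underside.
- offcut: Bystander: dark bar offcut 30 x 90 x 16 mm lying on the bench beyond the gauge. Origin at the centre of its underside.
- brush: Bystander: hand brush lying on the left of the bench. Origin under it.
- mug: Bystander: white mug, 80 mm in diameter, 90 mm high, on the left near the robot. Origin at the centre of its underside.
- oil: Bystander: grey oil bottle, 60 mm in diameter, 160 mm high, on the right. Origin at the centre of its underside.

How it is judged:
By the outcome, as a careful person would: the job done as asked, in the order asked, and still so for the second after the job is handed in, while the arm keeps its last pose, push and grip.
It also fails if it takes over 54 s, if anything falls off the work surface, if the arm or the gripper's body presses on something with over 40 N, if the wrist force passes 120 N, or if a joint passes its speed limit or range.

## Working session

There is one attempt and no reset: what is moved stays moved. The work goes in short steps, Python scripts to look and compute and a shell command to move; the robot and the scene stay as the last step left them, time stands still between calls to the robot, and variables do not carry over. Pictures are saved under pics/ and viewed, at most 10 in all, crops included, and the job is handed in when it is done.

```bash
ls; mkdir -p pics; python3 - <<'E'
from workcell import *
import cv2
for n in("top","scene"):
    cv2.imwrite(f"pics/{n}0.png",grab_frame(n)); m=camera_model(n); print(n,m)
s=state();print(s["time_s"],s["ee_pos"],s["ee_rot"],s["force"])
E
```

```text
pics
top {'fx': 408.5887644723621, 'fy': 408.5887644723621, 'cx': 318.81592267035967, 'cy': 197.92093985388578, 'T': array([[ 2.20440763e-02,  9.94363982e-01, -1.03703083e-01,
         4.09705660e+02],
       [-9.99720527e-01,  2.10383425e-02, -1.07821823e-02,
        -5.10830080e+01],
       [-8.53967275e-03,  1.03911784e-01,  9.94549855e-01,
         1.54958034e+03],
       [ 0.00000000e+00,  0.00000000e+00,  0.00000000e+00,
         1.00000000e+00]])}
scene {'fx': 362.32883614704645, 'fy': 362.32883614704645, 'cx': 315.9968270828258, 'cy': 201.98771123081676, 'T': array([[ 5.09827182e-01, -5.81915816e-01,  6.33601000e-01,
         1.21946502e+03],
       [ 8.60142730e-01,  3.57812291e-01, -3.63489819e-01,
        -3.96227843e+02],
       [-1.51897504e-02,  7.30304284e-01,  6.82953091e-01,
         7.88726127e+02],
       [ 0.00000000e+00,  0.00000000e+00,  0.00000000e+00,
         1.00000000e+00]])}
0.1 [187.69018648 543.06285558 232.01889813] [-1.79909291e+02 -2.12030300e-03  1.60933196e+02] [0.05459818 0.68257946 0.71427893]
```

View pics/top0.png

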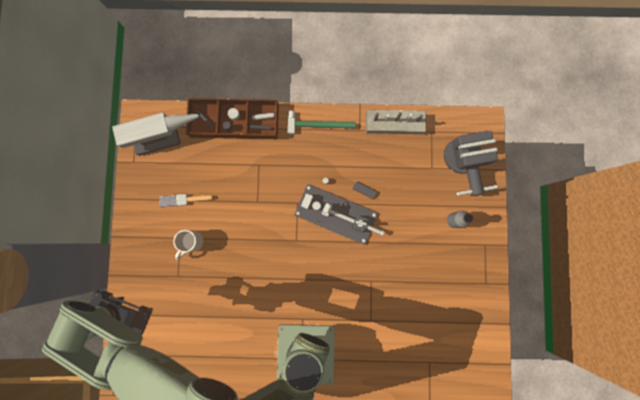

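View pics/scene0.png

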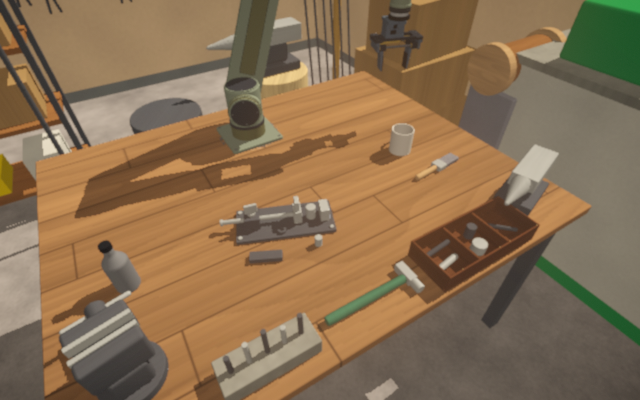

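The top view shows the gauge bed spanning roughly (297..382, 185..243): fixed jaw at the upper left (305,200), rod end at the lower right (382,234). The mug, brush, oil bottle and offcut are all clear of it. I'll zoom in on both views.

```bash
python3 - <<'E'
import cv2,numpy as np
a=cv2.imread("pics/top0.png")[175:250,285:395]; b=cv2.imread("pics/scene0.png")[188:268,213:343]
a=cv2.resize(a,None,fx=6,fy=6,interpolation=cv2.INTER_CUBIC)[:, :660]
b=cv2.resize(b,None,fx=6,fy=6,interpolation=cv2.INTER_CUBIC)
cv2.imwrite("pics/a.png",a);cv2.imwrite("pics/b.png",b)
E
```

```text
(no output)
```

View pics/a.png

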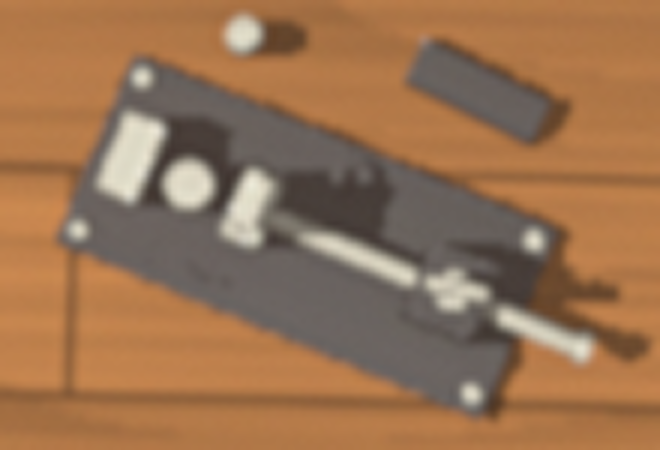

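View pics/b.png

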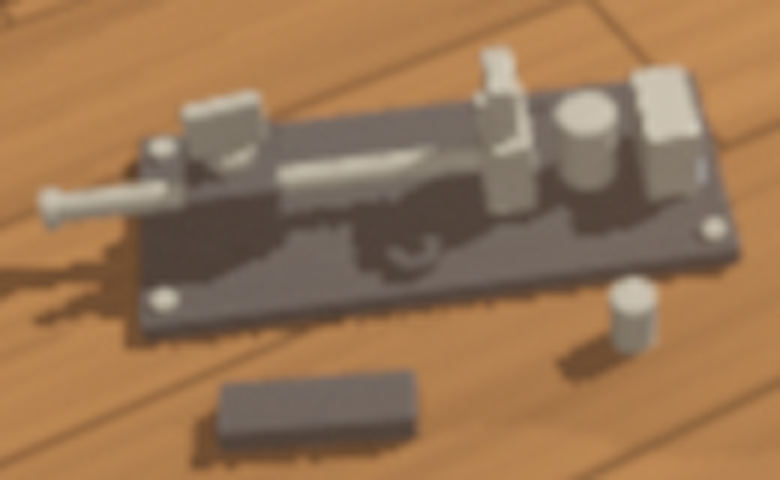

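Crop a shows bed corners at (140,58), (62,240), (488,415) and (565,232), the tab at about (248,207) and the wing at about (455,287), roughly along the gauge axis. Crop b confirms the wing lies nearly along the rod. The bush stands about 10 mm from the fixed jaw.

```bash
cat > h.py <<'E'
import numpy as np,cv2
from scipy.spatial.transform import Rotation as R
from workcell import *
def ray(m,u,v,z):
    T=m["T"]; d=T[:3,:3]@np.array([(u-m["cx"])/m["fx"],-(v-m["cy"])/m["fy"],-1]); o=T[:3,3]
    return (o+d*(z-o[2])/d[2])
def tool(): 
    s=state(); return np.array(s["ee_pos"]),R.from_euler("xyz",s["ee_rot"],degrees=True)
def go(p,yaw):
    "tool-frame move to p, pointing down with yaw (deg)"
    x,r=tool(); t=R.from_euler("xyz",[180,0,yaw],degrees=True)
    print("tool d",np.round(r.inv().apply(np.array(p)-x),1),"rotvec",np.round((r.inv()*t).as_rotvec(degrees=True),2))
E
python3 - <<'E'
from h import *
m=camera_model("top")
f=lambda u,v,z:ray(m,285+(u+.5)/6-.5,175+(v+.5)/6-.5,z)
C=np.array([f(*p,12) for p in[(140,58),(62,240),(488,415),(565,232)]]);print(C.round(1))
print([np.linalg.norm(C[i]-C[i-1]).round(1) for i in range(4)])
# gauge frame: +y from TR/BR toward TL/BL
yv=(C[0]+C[1]-C[2]-C[3])[:2];yv/=np.linalg.norm(yv);xv=np.array([yv[1],-yv[0]])
g=C.mean(0)[:2]+15*yv
print("gauge",g,"y dir deg",np.degrees(np.arctan2(yv[1],yv[0])))
for n,p in dict(fixed=(131,157,54),bush=(189,185,52),tab=(252,190,89),wing=(455,288,89),rodend=(582,348,32),spare=(243,35,30)).items():
    w=f(*p)[:2];print(n,w.round(1),"gauge",np.round([(w-g)@xv,(w-g)@yv],1))
print(camera_model("wrist")["T"].round(2),tool()[0])
E
```

```text
[[ 621.3    8.1   12. ]
 [ 505.    54.3   12. ]
 [ 401.6 -214.2   12. ]
 [ 516.8 -261.3   12. ]]
[np.float64(289.0), np.float64(125.2), np.float64(287.6), np.float64(124.4)]
gauge [516.60079985 -89.26523615] y dir deg 68.86497145610203
fixed [554.2  10.5] gauge [ -0.9 106.6]
bush [537.9 -25.4] gauge [-3.1 67.3]
tab [532.6 -63.8] gauge [ 5.7 29.5]
wing [ 476.7 -185.6] gauge [  -2.5 -104.3]
rodend [ 444.  -269.5] gauge [  -2.7 -194.2]
spare [634.7 -56.7] gauge [98.4 73. ]
[[ 3.3000e-01 -9.0000e-01 -2.8000e-01  1.0732e+02]
 [ 9.4000e-01  3.1000e-01  1.0000e-01  5.7085e+02]
 [-0.0000e+00 -2.9000e-01  9.6000e-01  3.8545e+02]
 [ 0.0000e+00  0.0000e+00  0.0000e+00  1.0000e+00]] [187.69018648 543.06285558 232.01889813]
```

Sizes match: 288 x 125 mm measured against 290 x 130. Next I move over the gauge for a wrist view.

```bash
python3 -c "
from h import *
go([505,-90,225],158.9)"
```

```text
tool d [-506.7 -494.7    7.8] rotvec [-0.09 -0.    2.03]
```

```bash
r='-30 -29 0.5 0 0 0'; python3 -m pendant '-20 -20 0 0 0 1; -30 -29 0.5 0 0 1; -30 -29 0.5 0 0 0; -30 -29 0.5 0 0 0; -30 -29 0.5 0 0 0; -30 -29 0.5 0 0 0; -30 -29 0.5 0 0 0; -30 -29 0.5 0 0 0' 60 | tail -3;  python3 -m pendant '-30 -29 0.5 0 0 0; -30 -29 0.5 0 0 0; -30 -29 0.5 0 0 0; -30 -29 0.5 0 0 0; -30 -29 0.5 0 0 0; -30 -29 0.5 0 0 0; -30 -29 0.5 0 0 0; -30 -29 0.5 0 0 0' | tail -3; python3 -m pendant '-20 -20 0 0 0 0;-16 -20 0 0 0 0;0 0 0 0 0 0;0 0 0 0 0 0'
python3 - <<'E'
from h import *
m=camera_model("wrist");f=grab_frame("wrist");cv2.imwrite("pics/w1.png",f);np.save("w1.npy",m["T"])
print({k:m[k] for k in m if k!="T"}, state()["ee_rot"],state()["ee_pos"])
E
```

```text
force: [0.0, -0.2, 0.4]
gripper_width: 60.3
gripper_force: 0.0
force: [1.3, 0.9, 0.0]
gripper_width: 59.6
gripper_force: 0.0
time_s: 2.1
ee_pos: [483.2, -99.5, 224.7]
ee_rot: [180.0, -0.1, 158.9]
force: [-0.4, 0.8, 0.5]
gripper_width: 60.2
gripper_force: 0.0
{'fx': 315.338372267049, 'fy': 315.338372267049, 'cx': 319.979759519695, 'cy': 199.03209936975747} [ 1.79976234e+02 -8.55993794e-02  1.58926608e+02] [483.01134012 -98.96711199 224.85290014]
```

View pics/w1.png

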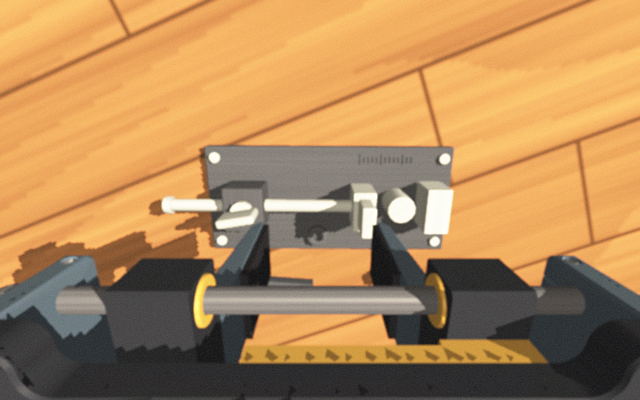

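The wrist view shows the bed from (206,147) to (453,248), the tab at about (369,218), the bush at (400,206) and the wing at about (236,218), tilted. I'll zoom in.

```bash
python3 - <<'E'
import cv2
a=cv2.imread("pics/w1.png")[142:254,200:458]
cv2.imwrite("pics/w1c.png",cv2.resize(a,None,fx=3,fy=3,interpolation=cv2.INTER_CUBIC))
E
```

```text
(no output)
```

View pics/w1c.png

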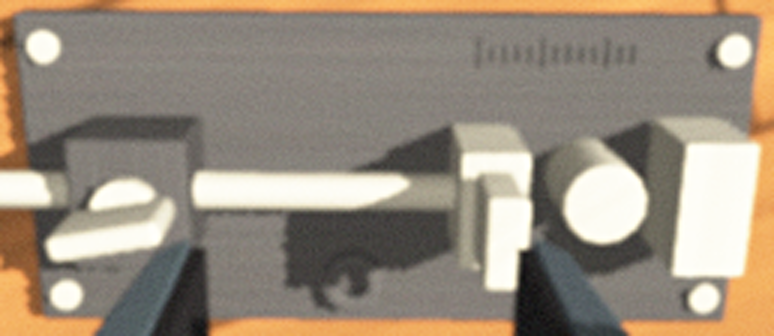

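Crop pixels that matter are the tab top (485..531, 198..290), the bush top centre (604,201), the fixed jaw top (690,142)-(742,275) and the bed corners. The wing is about 15° off the rod.

```bash
cat >> h.py <<'E'
def proj(m,P):
    T=m["T"];q=(np.atleast_2d(P)-T[:3,3])@T[:3,:3]
    return np.c_[m["cx"]+m["fx"]*q[:,0]/-q[:,2],m["cy"]-m["fy"]*q[:,1]/-q[:,2]]
E
python3 - <<'E'
from h import *
m=camera_model("wrist")
f=lambda u,v,z:ray(m,200+(u+.5)/3-.5,142+(v+.5)/3-.5,z)
C=np.array([f(*p,12)[:2] for p in[(762,15),(722,318),(42,318),(15,13)]])
Fx=np.array([f(*p,54)[:2] for p in[(690,142),(758,142),(742,275),(672,275)]]).mean(0)
tab=np.array([f(*p,89)[:2] for p in[(485,198),(531,198),(528,290),(483,290)]]).mean(0)
# LSQ gauge from bed corners
M=np.array([[-65,130],[65,130],[65,-160],[-65,-160]])
best=None
for M in (np.array([[-65,130],[65,130],[65,-160],[-65,-160]]),):
    A,Bc=M-M.mean(0),C-C.mean(0);U,S,V=np.linalg.svd(A.T@Bc);Rm=V.T@np.diag([1,np.linalg.det(V.T@U.T)])@U.T
    th=np.degrees(np.arctan2(Rm[1,0],Rm[0,0]));g=C.mean(0)-Rm@M.mean(0)
    print("gauge",g.round(1),th,"res",(M@Rm.T+g-C).round(1).tolist())
for n,w in dict(fixed=Fx,tab=tab,bush=f(604,201,52)[:2]).items(): print(n,w.round(1),"g",((w-g)@Rm).round(1))
img=cv2.resize(cv2.imread("pics/w1.png")[142:254,200:290],None,fx=4,fy=4,interpolation=cv2.INTER_CUBIC)
out=[]
for a in(62,70,78,110,):
    o=img.copy();c,s=np.cos(np.radians(a)),np.sin(np.radians(a))
    for z in(89,59):
        loc=np.array([[x*c-y*s,x*s+y*c-110] for x,y in[(-19,-4.5),(19,-4.5),(19,4.5),(-19,4.5)]])
        P=np.c_[loc@Rm.T+g,np.full(4,z)];p=((proj(m,P)-[200,142]+.5)*4-.5)
        cv2.polylines(o,[p.round().astype(int)],True,(0,0,255) if z==89 else (255,0,0),1)
    cv2.putText(o,str(a),(5,20),0,.7,(0,255,0),2);out.append(o[60:,:260])
cv2.imwrite("pics/ov.png",np.vstack([np.hstack(out[:2]),np.hstack(out[2:])])[:600])
E
```

```text
gauge [518.5 -85.8] -21.355990360124814 res [[-0.4, 0.6], [1.4, 0.5], [0.3, 0.1], [-1.3, -1.2]]
fixed [556.8  10.7] g [  0.5 103.8]
tab [527.3 -64.8] g [ 0.5 22.8]
bush [539.7 -25.8] g [-2.1 63.6]
```

View pics/ov.png

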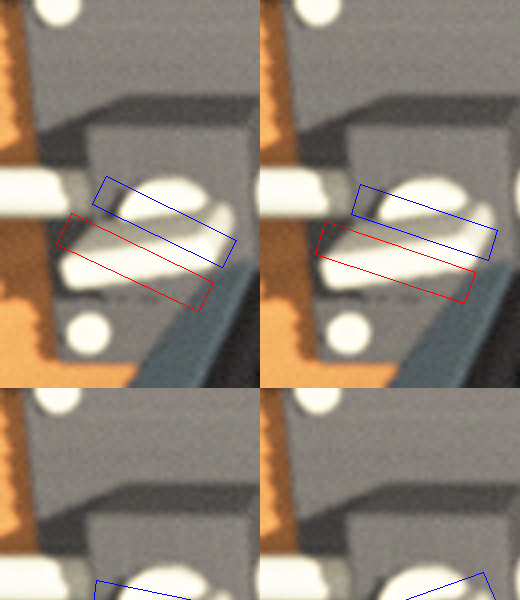

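The overlay shows the wing sloping the other way, with its top running from (65,275) to (232,230), so its gauge yaw is about 104° (turn ≈ -1.8). Its centre agrees with the top camera at about (477.5,-186). The jaw is about 25 mm short of the bush-gripped position. I go to the tab.

```bash
python3 -c "
from h import *
go([528,-65,79],158.6)"
```

```text
tool d [-30.   47.8 145.8] rotvec [ 0.02 -0.09  0.33]
```

```bash
python3 -m pendant '-15 24 0 0 0 0.3; -15 24 0 0 0 0; 0 0 30 0 0 0; 0 0 35 0 0 0;0 0 30 0 0 0; 0 0 15 0 0 0;0 0 0 0 0 0;0 0 0 0 0 0' 50; python3 - <<'E'
from h import *
go([528,-65,79],158.6)
cv2.imwrite("pics/w2.png",cv2.resize(grab_frame("wrist")[150:400,120:520],None,fx=1.8,fy=1.8))
E
```

```text
time_s: 2.95
ee_pos: [529.0, -64.8, 115.8]
ee_rot: [180.0, 0.0, 158.7]
force: [-0.1, 0.2, 0.9]
gripper_width: 49.7
gripper_force: 0.0
tool d [ 0.9 -0.6 36.8] rotvec [0.02 0.02 0.1 ]
```

View pics/w2.png

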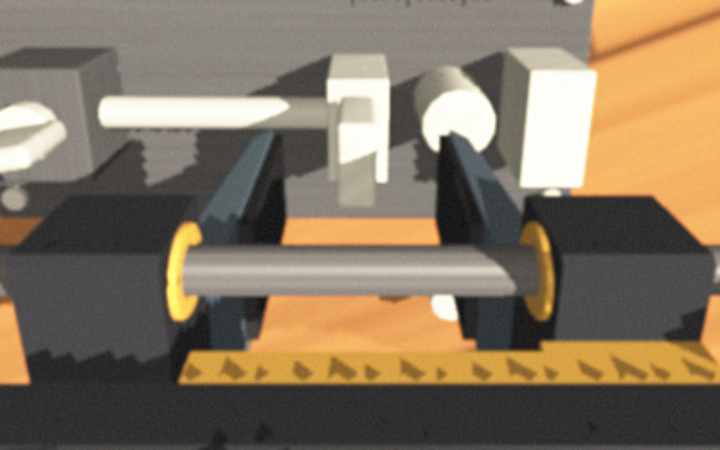

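The tab (338..378) is centred between the fingers (285..437). I lower and grip.

```bash
python3 -m pendant '0 0 20 0 0 0; 0 0 17 0 0 0;0 0 0 0 0 0;0 0 0 0 0 0'; python3 -m pendant '0 0 0 0 0 0;0 0 0 0 0 0;0 0 0 0 0 0;0 0 0 0 0 0;0 0 0 0 0 0;0 0 0 0 0 0;0 0 0 0 0 0' 5 12
```

```text
time_s: 3.4
ee_pos: [529.7, -65.7, 79.4]
ee_rot: [180.0, 0.1, 158.6]
force: [-0.3, -0.2, -0.2]
gripper_width: 49.9
gripper_force: 0.0
time_s: 4.1
ee_pos: [529.0, -65.8, 78.4]
ee_rot: [180.0, 0.0, 158.6]
force: [-0.6, -1.1, 2.7]
gripper_width: 14.1
gripper_force: 12.0
```

```bash
python3 -m pendant '0 2 0 0 0 0;0 3 0 0 0 0;0 3 0 0 0 0;0 3 0 0 0 0;0 3 0 0 0 0;0 2 0 0 0 0;0 1 0 0 0 0;0 0 0 0 0 0'; python3 -m pendant '0 1 0 0 0 0;0 1 0 0 0 0;0 1 0 0 0 0;0 0 0 0 0 0' 
```

```text
time_s: 4.9
ee_pos: [535.3, -49.8, 78.4]
ee_rot: [-180.0, 0.0, 158.7]
force: [-0.6, -3.5, 4.2]
gripper_width: 13.8
gripper_force: 12.0
time_s: 5.3
ee_pos: [536.4, -47.2, 78.4]
ee_rot: [-180.0, 0.0, 158.6]
force: [-1.6, -4.4, 4.7]
gripper_width: 13.8
gripper_force: 12.0
```

```bash
python3 -m pendant '0 1 0 0 0 0;0 1 0 0 0 0;0 0 0 0 0 0'|grep -E "pos|force:"; python3 -m pendant '0 1 0 0 0 0;0 0.5 0 0 0 0;0 0 0 0 0 0'|grep -E "pos|force:" ; python3 -m pendant '0 0.5 0 0 0 0;0 0.5 0 0 0 0;0 0 0 0 0 0' |grep -E "pos|force:"
```

```text
ee_pos: [537.1, -45.3, 78.4]
force: [-1.9, -3.5, 5.9]
gripper_force: 12.0
ee_pos: [537.6, -44.0, 78.4]
force: [-2.0, -4.3, 4.9]
gripper_force: 12.0
ee_pos: [538.0, -43.1, 78.4]
force: [-2.0, -4.9, 4.8]
gripper_force: 12.0
```

```bash
for i in 1; do python3 -m pendant '0 0.5 0 0 0 0;0 0.5 0 0 0 0;0 0 0 0 0 0'|grep -E "pos|force:"; python3 -m pendant '0 0.5 0 0 0 0;0 0.5 0 0 0 0;0 0 0 0 0 0'|grep -E "pos|force:" ; done
```

```text
ee_pos: [538.3, -42.3, 78.4]
force: [-2.5, -4.0, 5.4]
gripper_force: 12.0
ee_pos: [538.3, -42.2, 78.4]
force: [-3.4, -8.0, 5.6]
gripper_force: 12.0
```

Contact: 25.4 mm of travel, against about 25 predicted, and the force is rising. One small firming push, then release.

```bash
python3 -m pendant '0 0.5 0 0 0 0;0 0.5 0 0 0 0;0 0 0 0 0 0'|grep -E "pos|force:"; python3 -m pendant '0 0 0 0 0 0;0 0 0 0 0 0;0 0 0 0 0 0;0 0 0 0 0 0' 50|grep -E "pos|force:|width"
```

```text
ee_pos: [538.3, -42.1, 78.4]
force: [-3.6, -11.6, 6.9]
gripper_force: 12.0
ee_pos: [539.0, -39.5, 77.9]
force: [0.2, -0.3, 0.0]
gripper_width: 43.3
gripper_force: 0.0
```

```bash
python3 -m pendant '0 0 -20 0 0 0;0 0 -30 0 0 0;0 0 -20 0 0 0;0 0 0 0 0 8.4;0 0 0 0 0 8.4;0 0 0 0 0 8.4;0 0 0 0 0 8.4;0 0 0 0 0 8.4'|grep -E "pos|rot|force:"; python3 -m pendant '0 0 0 0 0 8.4;0 0 0 0 0 8.4;0 0 0 0 0 8.4;0 0 0 0 0 8.4;0 0 0 0 0 0'|grep -E "pos|rot|force:"; python3 -c "
from h import *
go([477.5,-186,140],82.6)"
```

```text
ee_pos: [539.0, -39.7, 148.1]
ee_rot: [180.0, -0.0, 116.3]
force: [1.1, 0.6, -0.1]
gripper_force: 0.0
ee_pos: [539.0, -39.7, 148.1]
ee_rot: [-180.0, -0.0, 83.1]
force: [0.3, -0.8, -0.2]
gripper_force: 0.0
tool d [-152.6  -43.4    8. ] rotvec [-0.01 -0.02  0.47]
```

```bash
python3 -m pendant '-30 -9 0 0 0 0.5;-40 -10 0 0 0 0;-40 -10 0 0 0 0;-30 -10 0 0 0 0;-12.6 -4.4 8 0 0 0;0 0 0 0 0 0;0 0 0 0 0 0'|grep -E "pos|rot"; python3 - <<'E'
from h import *
s=state();m=camera_model("wrist");f=grab_frame("wrist");np.save("w3.npy",m["T"]);cv2.imwrite("pics/w3.png",f)
p=s["ee_pos"];print(proj(m,[[p[0],p[1],89],[477.5,-186,89]]).round(1))
cv2.imwrite("pics/w3c.png",cv2.resize(f[100:400,120:520],None,fx=2,fy=2))
E
```

```text
ee_pos: [476.5, -185.1, 139.8]
ee_rot: [-180.0, -0.1, 82.6]
[[321.6 228.2]
 [323.1 229.2]]
```

View pics/w3c.png

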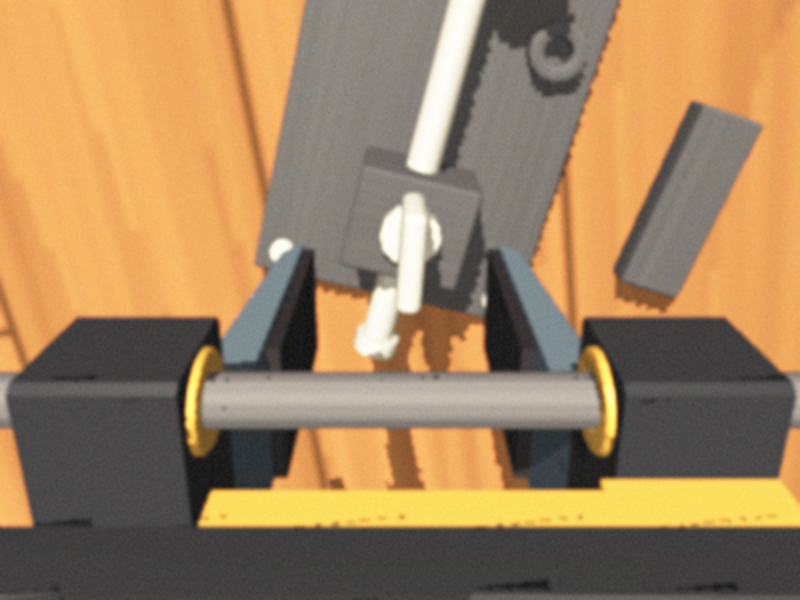

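The wing top runs from (415,203) to (409,308) in the crop, well aligned with the fingers and about 2-3 mm to the right of centre.

```bash
python3 - <<'E'
from h import *
m=camera_model("wrist")
a,b=[ray(m,120+u/2,100+v/2,89)[:2] for u,v in[(414,201),(410,310)]]
d=a-b;w=(a+b)/2;yaw=np.degrees(np.arctan2(d[1],d[0]));print(np.linalg.norm(d),w,yaw)
go([w[0],w[1],80.5],yaw)
E
```

```text
40.99887549013012 [ 479.90563233 -185.63711579] 80.92589462032721
tool d [-0.4  3.1 59.5] rotvec [-0.   -0.05  1.7 ]
```

```bash
python3 -m pendant '-1.2 2.8 10 0 0 1.7;0 0 20 0 0 0;0 0 20 0 0 0;0 0 9.5 0 0 0;0 0 0 0 0 0;0 0 0 0 0 0'|grep -E "pos|rot|force:"; python3 -m pendant '0 0 0 0 0 0;0 0 0 0 0 0;0 0 0 0 0 0;0 0 0 0 0 0;0 0 0 0 0 0;0 0 0 0 0 0;0 0 0 0 0 0' 3 25; python3 -c "from h import *; s=state();print(s['torque'],s['qpos'])"
```

```text
ee_pos: [479.6, -187.2, 80.9]
ee_rot: [180.0, -0.0, 80.9]
force: [0.3, -0.4, 0.0]
gripper_force: 0.0
time_s: 10.85
ee_pos: [480.0, -187.5, 81.0]
ee_rot: [179.9, -0.0, 80.8]
force: [2.7, 1.4, -0.6]
gripper_width: 8.7
gripper_force: 25.0
[-0.01098819 -0.55201749 -0.02613184] [-2.26405051e+01  2.14939719e+01  1.09601116e+02  5.21708900e-02
  4.87790375e+01 -1.34856575e+01]
```

```bash
t='from h import *; s=state();print(s["ee_pos"].round(1) if hasattr(s["ee_pos"],"round") else s["ee_pos"],s["ee_rot"][2],"F",np.round(s["force"],1),"Tz",round(s["torque"][2],3),s["gripper_width"])'; echo "$t">st.py
python3 -m pendant '0 0 0 0 0 4;0 0 0 0 0 6;0 0 0 0 0 6;0 0 0 0 0 6;0 0 0 0 0 6;0 0 0 0 0 4' >/dev/null; python3 st.py
python3 -m pendant '0 0 0 0 0 6;0 0 0 0 0 6;0 0 0 0 0 6;0 0 0 0 0 6;0 0 0 0 0 6' >/dev/null; python3 st.py
```

```text
[ 480.8 -187.9   81. ] 48.646549375278575 F [ 4.9 -0.3 -2.7] Tz 0.068 8.902769124152638
[ 481.3 -188.6   81. ] 18.62273480061375 F [ 5.  -2.9 -5.2] Tz 0.07 8.925496799477617
```

```bash

python3 -m pendant '0.6 0.7 0 0 0 6;0 0 0 0 0 6;0 0 0 0 0 6;0 0 0 0 0 4;0 0 0 0 0 0' >/dev/null; python3 st.py
python3 -m pendant '0 0 0 0 0 3;0 0 0 0 0 3;0 0 0 0 0 0' >/dev/null; python3 st.py
python3 -m pendant '0 0 0 0 0 2;0 0 0 0 0 2;0 0 0 0 0 0' >/dev/null; python3 st.py
```

```text
[ 481.4 -189.2   81. ] -3.2044101965943335 F [ 4.3 -3.2 -2.7] Tz -0.065 8.82115221533501
[ 481.4 -189.4   81. ] -9.181998197138363 F [ 3.8 -3.3 -3.1] Tz -0.024 8.971100096483951
[ 481.3 -189.5   81. ] -13.161925231836559 F [ 4.2 -4.1 -2.8] Tz -0.03 9.101852090261376
```

```bash

for i in 1; do python3 -m pendant '0 0 0 0 0 1;0 0 0 0 0 1' >/dev/null; python3 st.py
python3 -m pendant '0 0 0 0 0 1;0 0 0 0 0 1' >/dev/null; python3 st.py
python3 -m pendant '0 0 0 0 0 1;0 0 0 0 0 1' >/dev/null; python3 st.py
python3 -m pendant '0 0 0 0 0 1;0 0 0 0 0 1' >/dev/null; python3 st.py; done
```

```text
[ 481.3 -189.5   81. ] -15.14566509037543 F [ 4.4 -4.  -2.8] Tz 0.045 8.292997618025469
[ 481.3 -189.5   81. ] -17.14298639456706 F [ 4.2 -4.1 -2.1] Tz 0.071 8.901803296345673
[ 481.3 -189.6   81. ] -19.138085123732473 F [ 4.  -4.5 -3.1] Tz 0.013 8.737627623787388
[ 481.3 -189.7   81. ] -21.13912961082545 F [ 3.3 -5.2 -1.7] Tz 0.096 8.46602319030454
```

```bash

python3 -m pendant '0 0 0 0 0 1;0 0 0 0 0 1' >/dev/null; python3 st.py
python3 -m pendant '0 0 0 0 0 1' >/dev/null; python3 st.py
python3 -m pendant '0 0 0 0 0 1' >/dev/null; python3 st.py
python3 -m pendant '0 0 0 0 0 0' >/dev/null; python3 st.py
```

```text
[ 481.3 -189.7   81. ] -23.017766674400274 F [ 3.  -4.2 -2.5] Tz 0.69 8.71576566472702
[ 481.3 -189.7   81. ] -23.983245568890844 F [ 3.7 -4.8 -2.8] Tz 0.798 9.546208406037424
[ 481.3 -189.7   81.1] -24.955628509659757 F [ 3.8 -4.3 -3.1] Tz 0.928 9.866608249009102
[ 481.3 -189.7   81. ] -24.92209805732525 F [ 3.8 -4.3 -2.5] Tz 0.965 9.690149223918409
```

Seated: torque jumps at yaw ≈ -21.5, matching the gauge yaw of -21.4. Backing off to yaw ≈ 68.5.

```bash

python3 -m pendant '0 0 0 0 0 -3;0 0 0 0 0 -5;0 0 0 0 0 -6;0 0 0 0 0 -6;0 0 0 0 0 -6;0 0 0 0 0 -6;0 0 0 0 0 -6;0 0 0 0 0 -6' >/dev/null; python3 st.py
python3 -m pendant '0 0 0 0 0 -6;0 0 0 0 0 -6;0 0 0 0 0 -6;0 0 0 0 0 -6;0 0 0 0 0 -6;0 0 0 0 0 -6;0 0 0 0 0 -4;0 0 0 0 0 -3' >/dev/null; python3 st.py;  python3 -m pendant '0 0 0 0 0 -3;0 0 0 0 0 -3;0 0 0 0 0 0'; python3 st.py
```

```text
[ 481.3 -188.6   81. ] 19.07096145752809 F [ 4.2 -0.9 -2.6] Tz -0.065 8.878288891863617
[ 480.6 -187.8   81. ] 61.94675182137362 F [2.8 2.4 0.8] Tz -0.074 9.081435377695174
time_s: 16.25
ee_pos: [480.4, -187.7, 81.0]
ee_rot: [179.9, -0.0, 67.8]
force: [3.6, 2.2, 0.7]
gripper_width: 8.9
gripper_force: 25.0
[ 480.4 -187.7   81. ] 67.8236720306077 F [3.6 2.2 0.7] Tz 0.108 8.91696856775502
```

Finish the last 0.7°, settle, then verify visually.

```bash
python3 -m pendant '0 0 0 0 0 -0.7;0 0 0 0 0 0;0 0 0 0 0 0' >/dev/null; python3 st.py; python3 - <<'E'
from h import *
t=grab_frame("top");w=grab_frame("scene")
a=cv2.resize(t[175:250,285:395],None,fx=4,fy=4,interpolation=2);b=cv2.resize(w[188:268,213:343],None,fx=3.38,fy=3.38,interpolation=2)[:,:440]
cv2.imwrite("pics/fin.png",np.vstack([a,b]))
E
```

```text
[ 480.4 -187.7   81. ] 68.50041317736991 F [2.9 3.7 0.4] Tz 0.013 9.049948567417271Traceback (most recent call last):
  File "<stdin>", line 4, in <module>
    return _nx.concatenate(arrs, 0, dtype=dtype, casting=casting)
           ~~~~~~~~~~~~~~~^^^^^^^^^^^^^^^^^^^^^^^^^^^^^^^^^^^^^^^
ValueError: all the input array dimensions except for the concatenation axis must match exactly, but along dimension 1, the array at index 0 has size 440 and the array at index 1 has size 439
```

```bash
python3 - <<'E'
from h import *
t=grab_frame("top");w=grab_frame("scene")
a=cv2.resize(t[175:250,285:395],(440,300),interpolation=2);b=cv2.resize(w[188:268,213:343],(440,271),interpolation=2)
cv2.imwrite("pics/fin.png",np.vstack([a,b]))
E
```

```text
(no output)
```

View pics/fin.png

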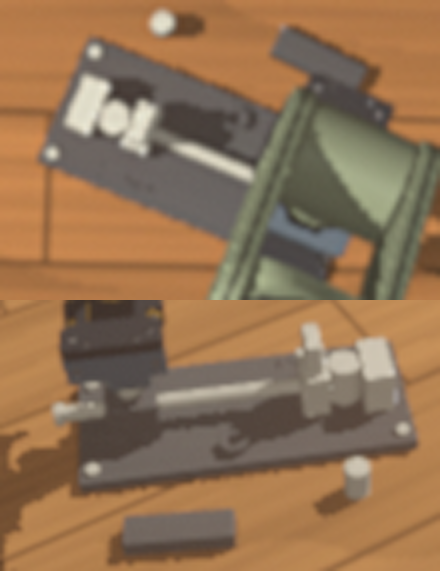

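The picture shows the jaw at (140,128) tight against the bush (115,120), which is tight against the fixed jaw (88,105). The spare bush, offcut and nut are in place, and the gripper is on the screw.

```bash
python3 -c "from workcell import *; print(job_done())"
```

```text
the job is handed in; nothing more can be done
None
```

The job is handed in: the jaw is shut with the bush held against the fixed jaw, and the thumbscrew was seated, backed off a quarter turn (about 90° by tool angle) and is still gripped there; the spare bush, offcut and lock nut look undisturbed in the final picture, which doesn't cover the mug, brush or oil bottle.

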